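# Move three measured parts on to their next stations

### The job

One round of measuring is finished, so each steel part moves on to its next station: the bearing ring from the rotary table to the cross stage, the flanged bush from the cross stage to the balance, and the hollow pin from the balance to the rotary table. All three stations are occupied, so begin by parking one of the parts in the empty tray; at the end the tray is empty again and every part stands upright, as it stood before, centred on its new station to within a centimetre. Do not drop or tip a part or put one down on the bare table, and leave the bottle, the mouse and the calculator where they are.

Things in the scene. Friction and masses are not known exactly. Their poses are not given: they have to be found in the camera images.
- bearing_ring: Plain steel bearing ring, the widest and lowest part with a large hole: 52 mm outside diameter, 34 mm bore, 22 mm high, 0.21 kg. Starts on the rotary table, not quite centred. Origin: centre of its underside, z up along its axis. Can be gripped across its outside.
- flanged_bush: Plain steel flanged bush: round flange 60 mm in diameter and 10 mm thick at the bottom with four small bolt holes, above it a hub 36 mm in diameter up to 40 mm total height, 20 mm bore right through, 0.35 kg. Starts on the cross stage, flange down, not quite centred. Origin: centre of its underside (the flange face), z up along its axis. Can be gripped across the hub, above the flange.
- hollow_pin: Plain steel hollow pin (piston pin) standing on end, the slimmest and tallest part: 32 mm outside diameter, 18 mm bore, 56 mm high, 0.25 kg. Starts on the balance, not quite centred. Origin: centre of its underside, z up along its axis. Can be gripped across its outside.
- rotary_table: Rotary centring table for roundness: round black disc, 150 mm in diameter, with engraved cross lines and circles, on a white foot, four small knurled screws sticking out below the disc's edge to 98 mm from the axis. Fixed. Origin on the table top, under the centre of the disc; z up. Parts stand on its flat top, 60 mm above the origin.
- cross_stage: Cross-travel stage for contour work: square grey plate 124 x 124 mm with a grid of small holes, on two aluminium slides, with two micrometer heads sticking out below the plate to 108 mm from the centre on its -x and -y sides. Fixed. Origin on the table top, under the centre of the square plate; z up. Parts stand on its flat top, 60 mm above the origin.
- balance: Bench balance: white case 175 x 134 mm and 45 mm high with a dark display and four keys on its front (-x) part; square grey metal pan 118 x 118 mm. The pan does not give. The case reaches 110 mm from the pan's centre to -x and 65 mm to +x. Fixed. Origin on the table top, under the centre of the pan; z up. Parts stand on its flat top, 60 mm above the origin.
- tray: Empty grey parking tray, 140 mm (its x) by 150 mm (its y) outside, with a flat black rubber lining whose top is 10 mm above the table; rim 6 mm thick, 18 mm high above the table. Fixed. Origin on the table top under the tray's centre, z up.
- bottle: Bystander: small amber bottle with a white cap, 48 mm in diameter, 115 mm high, loose. Origin: centre of its underside. Leave it alone.
- mouse: Bystander: black computer mouse, 105 x 58 x 27 mm, loose. Origin: centre of its underside. Leave it alone.
- calculator: Bystander: grey desk calculator with black keys lying flat, 150 x 80 x 17 mm, loose. Origin: centre of its underside. Leave it alone.
There are look-alikes about, which are no part of the job. What is shaped like the hollow_pin but black or purple is not meant.

How it is judged:
On the way:
1. one of the three parts stands upright and released in the tray (((x of bearing_ring in the frame of tray between -0.06 and 0.06 m and y of bearing_ring in the frame of tray between -0.065 and 0.065 m and z of bearing_ring in the frame of tray below 0.014 m and angle between bearing_ring's own z axis and vertical below 0.15 rad and contact force between bearing_ring and the fingers below 0.05 N and linear speed of bearing_ring below 0.03 m/s) or (x of flanged_bush in the frame of tray between -0.06 and 0.06 m and y of flanged_bush in the frame of tray between -0.065 and 0.065 m and z of flanged_bush in the frame of tray below 0.014 m and angle between flanged_bush's own z axis and vertical below 0.15 rad and contact force between flanged_bush and the fingers below 0.05 N and linear speed of flanged_bush below 0.03 m/s) or (x of hollow_pin in the frame of tray between -0.06 and 0.06 m and y of hollow_pin in the frame of tray between -0.065 and 0.065 m and z of hollow_pin in the frame of tray below 0.014 m and angle between hollow_pin's own z axis and vertical below 0.15 rad and contact force between hollow_pin and the fingers below 0.05 N and linear speed of hollow_pin below 0.03 m/s))), for 0.2 s.
At the end, for the whole second after the job is handed in: Ring on the cross stage, bush on the balance, pin on the rotary table: each upright (0.08 rad, same end up), within 12 mm of the platform centre, on its top, released, at rest. Tray empty. Bottle, mouse and calculator within 20 mm of their start (horizontal distance between bearing_ring and cross_stage below 0.012 m and z of bearing_ring in the frame of cross_stage between 0.056 and 0.064 m and angle between each of bearing_ring, flanged_bush, hollow_pin's own z axis and vertical below 0.08 rad and contact force between each of bearing_ring, flanged_bush, hollow_pin and the fingers below 0.05 N and linear speed of each of bearing_ring, flanged_bush, hollow_pin below 0.02 m/s and angular speed of each of bearing_ring, flanged_bush, hollow_pin below 0.2 rad/s and horizontal distance between flanged_bush and balance below 0.012 m and z of flanged_bush in the frame of balance between 0.056 and 0.064 m and horizontal distance between hollow_pin and rotary_table below 0.012 m and z of hollow_pin in the frame of rotary_table between 0.056 and 0.064 m and distance of each of bottle, mouse, calculator from where it was at the start of the episode below 0.02 m); the robot touches nothing.
It fails at once if a part is dropped: it falls freely, out of the fingers, faster than 0.6 m/s (a fall of about 18 mm) ((linear speed of bearing_ring above 0.6 m/s and contact force between bearing_ring and the fingers below 0.05 N) or (linear speed of flanged_bush above 0.6 m/s and contact force between flanged_bush and the fingers below 0.05 N) or (linear speed of hollow_pin above 0.6 m/s and contact force between hollow_pin and the fingers below 0.05 N)).
It fails at once if a part is tipped more than 0.5 rad from upright (angle between any of bearing_ring, flanged_bush, hollow_pin's own z axis and vertical above 0.5 rad).
It fails at once if a part is put down on the bare table top (height (world z) of any of bearing_ring, flanged_bush, hollow_pin below 0.004 m).
It fails at once if the bottle, mouse or calculator is moved more than 20 mm (distance of any of bottle, mouse, calculator from where it was at the start of the episode above 0.02 m).
It also fails if it takes over 125 s, if anything falls off the work surface, if the arm or the gripper's body presses on something with over 40 N, if the wrist force passes 120 N, or if a joint passes its speed limit or range.

### The arm

A 7-joint arm with a two-finger parallel gripper is mounted at the origin on the work surface. World frame = base frame: x ahead of the robot, y to its left, z up, the work surface at z = 0. Lengths are in m, angles in rad, forces in N, time in s.
With the tool pointing down it reaches from about 0.425 to 0.875 m from the base axis. Payload 8.4 kg.
Tool frame: the origin (TCP) lies at the very end of the fingers, on their centre line; the grasp point (between the pads) lies 19 mm behind it; z points along the fingers, y is the line along which they close (so a half turn about z gives the same grasp; the last joint's range is limited). The gripper opens to 85 mm and grips with 20 to 120 N. Pads are 22 mm wide; open, the fingers measure 114 mm over their backs; the gripper's body (76 mm by 85 mm) begins 54 mm behind the grasp point. The pads swing forward as they close: fully open they stand 13 mm farther back than shut.
Start: joints at [1.174, 0.333, 0.04, 1.465, -0.013, 1.343, -0.059], TCP at [0.191, -0.621, 0.231] pointing down, gripper open.
Joint ranges: [-2.58, 2.58], [-0.38, 2.09], [-1.3, 1.39], [0.25, 2.4], [-1.5, 4.64], [0.08, 2.09], [-2.65, 2.65]. Speed limits (rad/s): [2.22, 2.22, 2.79, 2.79, 3.14, 3.14, 3.14].

### API

Orientations are given as a rotation vector (axis times angle).
In Python, from plant import env, hand, kinematics, monitor, eyes, finder gives the robot as it stands. Calls block until the motion is done:
- env.move_ptp(position, orientation): joint-space move of the TCP to a pose.
- env.movel(position, rot=None, rate=0.15, guard=None): straight line of the TCP; rot=None keeps the orientation; rate is the mean speed in m/s. With guard (N) it stops when the force on the tool has changed by that much, and returns True; else False.
- env.move_j(angles): joint-space move.
- hand.move_gripper(opening): finger opening in m; the grip force is fixed at half the most; returns when the fingers have stopped.
- env.dwell(seconds).
- kinematics.solve_ik(position, orientation): joint angles nearest the present ones, or None.
- monitor.get_obs(): the state.
- eyes.snapshot(name): name is "scene" or "top"; returns the picture (384x512x3 uint8, blue, green, red); there is no depth.
- eyes.get_calibration(name): a dict with "fx", "fy", "cx", "cy" (pixels), "world_from_camera" (4x4, takes a point from camera to world coordinates). Camera axes: x right, y down, z forward; pixel columns grow to the right and rows downward; lengths in m; the calibration is good to about 2 mm. A picture is of the moment at which its call begins. get_calibration takes no time and is no camera call.
A pose or a line that the arm cannot do raises env.IKError and nothing moves.
- env.sign_off(): hands the job in; it is judged then, once.
Trained networks look in the newest picture that a camera, given by its name, has taken for a name from the list of things; names that differ only in an ending like _2 or _b are one class to them, and where a whole thing is asked for, a point or a joint stands for the part that bears it (a point fixed in the world has none). Each returns a list of dicts, best first, with "score" (0 to 1); they miss things now and then, are a little off and sometimes report something else, mostly with a low value. They report only what shows in the picture. A call takes as long as a camera call. They do not tell look-alikes from the thing itself.
- finder.recognise(camera, thing): "extent" ([left, top, width, height] in pixels, round what is visible of it).
- finder.regions_of(camera, thing): "pixels" (384x512 bool, what is visible of it) and "extent" ([left, top, width, height] in pixels, round what is visible of it).
- finder.landmark_of(camera, thing): "point" ([row, column] in pixels: a listed point, or the origin of a listed thing).
The state is a dict: "clock": time; "joint_positions": joint angles; "joint_velocities": joint speeds; "joint_torque": joint torques, N m; "eef_pos": TCP position; "tcp_rot": TCP orientation; "wrist_force": force on the tool from outside, world axes, zero at the start; "ft_torque": the same for the moment, N m; "finger_gap": finger opening in m; "grip_force": force on a finger pad.
Only numpy, scipy, OpenCV 4.12 (cv2) and the standard library are available. Lean on these libraries where they do the work, as an engineer would, in place of code of your own. Each camera call takes 0.05 s, during which the arm holds its last target. There are 200 camera calls.

## Working session

There is one attempt and no reset: what is moved stays moved. The work goes in short steps, each a Python script; the robot and the scene stay as the last script left them, time stands still between calls to the robot, and variables do not carry over. Pictures are saved under pics/ and viewed, at most 14 in all, crops included, and the job is handed in when it is done.

```bash
ls; mkdir -p pics; python3 - <<'E'
from plant import env, hand, kinematics, monitor, eyes, finder
import cv2,numpy as np
np.set_printoptions(precision=4,suppress=True)
for c in("scene","top"):
    cv2.imwrite(f"pics/{c}0.png",eyes.snapshot(c)); k=eyes.get_calibration(c); print(c,k)
    for t in "bearing_ring flanged_bush hollow_pin rotary_table cross_stage balance tray bottle mouse calculator".split():
        r=finder.landmark_of(c,t); print(t,[(np.round(d["point"],1).tolist(),round(d["score"],2)) for d in r[:4]])
o=monitor.get_obs();print(o["eef_pos"],o["tcp_rot"],o["clock"],o["finger_gap"])
E
```

```text
pics
scene {'fx': 348.79881705754445, 'fy': 348.79881705754445, 'cx': 257.5781626758323, 'cy': 190.40716226818483, 'world_from_camera': array([[-0.4462,  0.4967, -0.7444,  1.2675],
       [ 0.8947,  0.2278, -0.3842,  0.3701],
       [-0.0213, -0.8375, -0.5461,  0.5906],
       [ 0.    ,  0.    ,  0.    ,  1.    ]])}
bearing_ring [([234.6, 379.8], 0.79)]
flanged_bush [([183.7, 310.1], 0.57)]
hollow_pin [([193.2, 216.3], 0.72), ([236.3, 200.1], 0.67), ([230.2, 171.7], 0.59), ([198.1, 185.7], 0.59)]
rotary_table [([249.9, 381.5], 0.82)]
cross_stage [([201.3, 305.7], 0.97)]
balance [([208.0, 217.4], 0.81)]
tray [([170.8, 185.2], 0.86)]
bottle [([197.9, 394.7], 0.71)]
mouse [([205.6, 144.9], 0.72)]
calculator [([274.1, 260.5], 0.64)]
top {'fx': 378.4748831676576, 'fy': 378.4748831676576, 'cx': 260.8890084363753, 'cy': 186.9366491984541, 'world_from_camera': array([[ 0.0303, -0.998 ,  0.0558,  0.4844],
       [-0.9991, -0.0319, -0.0289,  0.0177],
       [ 0.0306, -0.0549, -0.998 ,  1.0096],
       [ 0.    ,  0.    ,  0.    ,  1.    ]])}
bearing_ring [([157.4, 123.4], 0.58)]
flanged_bush []
hollow_pin [([259.3, 123.0], 0.72), ([160.7, 299.1], 0.57), ([119.5, 321.5], 0.55), ([173.3, 339.8], 0.52)]
rotary_table [([166.5, 127.1], 0.68)]
cross_stage [([216.1, 219.0], 0.63)]
balance [([167.4, 295.0], 0.77)]
tray []
bottle [([260.0, 123.7], 0.59)]
mouse [([140.3, 378.9], 0.67)]
calculator [([101.3, 218.5], 0.9), ([258.7, 123.8], 0.38)]
[ 0.1907 -0.6214  0.2313] [-3.1068 -0.4661 -0.    ] 1.1 0.08525696202612966
```

View pics/scene0.png

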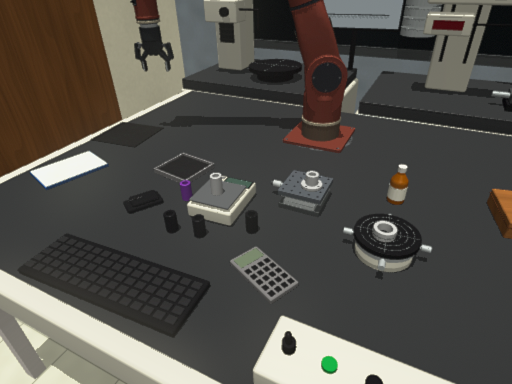

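View pics/top0.png

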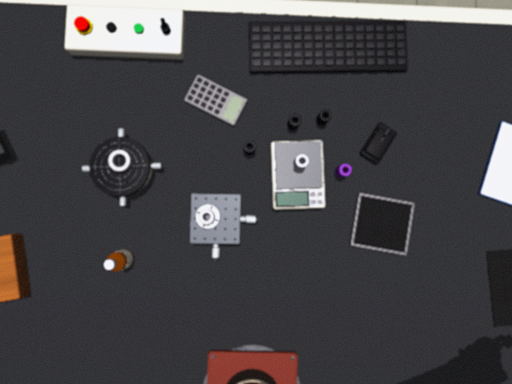

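The scene shows the ring on the rotary table (scene 383,232; top 120,160), the bush on the stage (312,180; 207,216), the pin on the balance (216,185; 302,161) and the empty tray (185,167; 383,224). Black and purple look-alikes stand around the balance. Next I'll measure with masks and triangulation.

```bash
cat > vis.py <<'E'
import numpy as np,cv2
from scipy.optimize import least_squares
from plant import env, hand, kinematics, monitor, eyes, finder
np.set_printoptions(precision=4,suppress=True)
K={c:eyes.get_calibration(c) for c in("scene","top")}
def proj(c,P):
    k=K[c];P=np.atleast_2d(P);W=k["world_from_camera"];q=(P-W[:3,3])@W[:3,:3]
    return np.c_[k["fx"]*q[:,0]/q[:,2]+k["cx"],k["fy"]*q[:,1]/q[:,2]+k["cy"]]
def tri(uv):  # {cam:(u,v)} -> point, rms px
    f=lambda p:np.concatenate([proj(c,p)[0]-uv[c] for c in uv])
    r=least_squares(f,[.6,0,.05]);return r.x,np.sqrt(np.mean(r.fun**2))
def onplane(c,uv,z):
    k=K[c];W=k["world_from_camera"];d=W[:3,:3]@[(uv[0]-k["cx"])/k["fx"],(uv[1]-k["cy"])/k["fy"],1]
    o=W[:3,3];return (o+d*(z-o[2])/d[2])
A=np.linspace(0,2*np.pi,60)
cyl=lambda r,z:np.c_[r*np.cos(A),r*np.sin(A),z+0*A]
SOL={"bearing_ring":np.r_[cyl(.026,0),cyl(.026,.022)],"flanged_bush":np.r_[cyl(.03,0),cyl(.03,.01),cyl(.018,.04)],"hollow_pin":np.r_[cyl(.016,0),cyl(.016,.056)]}
def mask(c,t,near=None):
    r=finder.regions_of(c,t)
    if near is not None: r=[d for d in r if np.hypot(*(np.array(d["extent"][:2])+np.array(d["extent"][2:])/2-near))<15]
    return r[0] if r else None
def box(m):
    ys,xs=np.nonzero(m);return np.array([xs.min(),xs.max()+1,ys.min(),ys.max()+1],float)
def fit(t,masks,zfix=None):  # bounding boxes + hull centroid of silhouettes -> base centre
    def f(p):
        P=SOL[t]+(p if zfix is None else [p[0],p[1],zfix]);out=[]
        for c,m in masks.items():
            h=cv2.convexHull(proj(c,P).astype(np.float32)).reshape(-1,2);M=cv2.moments(h)
            mc=cv2.moments(cv2.convexHull(np.argwhere(m)[:,::-1].astype(np.float32)))
            out+=[2*(M["m10"]/M["m00"]-mc["m10"]/mc["m00"]),2*(M["m01"]/M["m00"]-mc["m01"]/mc["m00"])]
            b=box(m)-.5;out+=[h[:,0].min()-b[0],h[:,0].max()-b[1],h[:,1].min()-b[2],h[:,1].max()-b[3]]
        return np.array(out)
    c,m=list(masks.items())[-1];x0=onplane(c,np.argwhere(m).mean(0)[::-1],.08)
    r=least_squares(f,x0[:2] if zfix is not None else [*x0[:2],.06],loss="soft_l1");return r.x,np.round(f(r.x),1)
E
python3 - <<'E'
from vis import *
ims={c:eyes.snapshot(c) for c in K}
near={"bearing_ring":[(384,231),(120,160)],"flanged_bush":[(312,180),(207,216)],"hollow_pin":[(216,185),(302,161)]}
for t,n in near.items():
    ms={}
    for c,q in zip(("scene","top"),n):
        d=mask(c,t,q)
        print(t,c,d and (d["extent"],round(d["score"],2)))
        if d: ms[c]=d["pixels"]
    print(" fit",*fit(t,ms))
    if "top" in ms: print(" top only z.06",fit(t,{"top":ms["top"]},.06)[0])
    for c,m in ms.items():
        cs,_=cv2.findContours(m.astype(np.uint8),0,2); 
        #cv2.drawContours(ims[c],cs,-1,(0,255,0),1)
L={}
for t in "rotary_table cross_stage balance tray bottle mouse calculator".split():
    uv={}
    for c in K:
        for j in range(2):
            r=finder.landmark_of(c,t)
            if r: break
        if r: uv[c]=np.array(r[0]["point"])[::-1]
    print(t,{c:v.round(1) for c,v in uv.items()},*tri(uv),[onplane(c,uv[c],0)[:2] for c in uv])
a=cv2.resize(ims["top"][130:260,80:420],None,fx=2.3,fy=2.3,interpolation=cv2.INTER_CUBIC)
b=cv2.resize(ims["scene"][145:275,130:435],None,fx=2.3,fy=2.3,interpolation=cv2.INTER_CUBIC)
b=cv2.copyMakeBorder(b,0,0,0,a.shape[1]-b.shape[1],0)
cv2.imwrite("pics/crop1.png",np.vstack([a,b])[:600,:800])
E
```

```text
bearing_ring scene ([370.8, 221.0, 27.5, 22.7], 0.85)
bearing_ring top ([109.7, 147.3, 23.1, 25.0], 0.83)
 fit [0.5912 0.3419 0.0597] [-1.9  0.1 -0.8 -1.3 -0.3  0.8 -0.9  0.8 -0.6 -0.2 -0.2  0.9]
 top only z.06 [0.5921 0.3408]
flanged_bush scene ([299.9, 172.2, 22.4, 21.2], 0.52)
flanged_bush top ([195.1, 207.3, 26.9, 21.6], 0.66)
 fit [0.462  0.121  0.0598] [-1.7  0.2 -1.3 -0.5  0.1  0.4 -1.   0.2 -0.6 -0.9 -0.1  0.3]
 top only z.06 [0.4623 0.1195]
hollow_pin scene ([210.2, 174.6, 11.7, 24.5], 0.62)
hollow_pin top ([294.6, 153.6, 12.6, 13.5], 0.64)
 fit [ 0.6018 -0.1025  0.0585] [-1.1 -0.1 -1.  -0.4  0.2 -0.2 -1.6  0.3 -1.6  0.4 -0.1  0.6]
 top only z.06 [ 0.6024 -0.1045]
rotary_table {'scene': array([380. , 247.9]), 'top': array([127. , 167.2])} [0.5807 0.3422 0.0105] 0.16060016624220497 [array([0.568 , 0.3422]), array([0.5819, 0.345 ])]
cross_stage {'scene': array([304.5, 203.6]), 'top': array([216.9, 216.6])} [ 0.4576  0.1049 -0.0087] 0.44395795101257596 [array([0.4683, 0.1104]), array([0.4584, 0.1027])]
balance {'scene': array([218.7, 211.8]), 'top': array([293.7, 171.1])} [ 0.5898 -0.1038 -0.0153] 1.10901598329842 [array([ 0.6083, -0.0964]), array([ 0.5863, -0.0984])]
tray {'scene': array([184.5, 170.4]), 'top': array([380.4, 222.8])} [ 0.4537 -0.3341 -0.0009] 0.5610044473206238 [array([ 0.4545, -0.3296]), array([ 0.4547, -0.3353])]
bottle {'scene': array([396.3, 201.3]), 'top': array([123.6, 257.7])} [ 0.343   0.3456 -0.0033] 0.7415350537168683 [array([0.3457, 0.3484]), array([0.344, 0.342])]
mouse {'scene': array([145.9, 204. ]), 'top': array([379.1, 143.2])} [ 0.6663 -0.3238 -0.0009] 1.8268640590182714 [array([ 0.6662, -0.3134]), array([ 0.67 , -0.329])]
calculator {'scene': array([263.3, 274.9]), 'top': array([218.5, 100.7])} [ 0.7683  0.1162 -0.0041] 1.615939361366592 [array([0.7698, 0.1223]), array([0.77  , 0.1098])]
```

View pics/crop1.png

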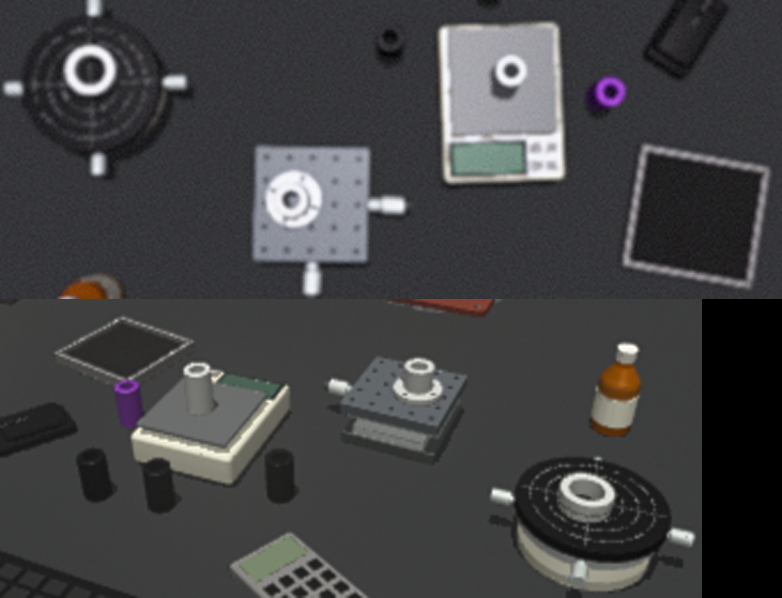

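The crops show all stations clearly. I'll refine the station centres by fitting corners in both views, then overlay the result to check it.

```bash
python3 - <<'E'
from vis import *
ims={c:eyes.snapshot(c) for c in K}
off={"top":(80,130,0),"scene":(130,145,299)}
px=lambda c,q:(np.array(q,float)-[0,off[c][2]]+.5)/2.3-.5+off[c][:2]
hx=lambda a,b:np.array([[-a,-b],[-a,b],[a,b],[a,-b]])
def rot(y):return np.array([[np.cos(y),-np.sin(y)],[np.sin(y),np.cos(y)]])
def quad(a,b,p):return np.c_[hx(a,b)@rot(p[2]).T+p[:2],np.full(4,p[3])]
# corner order: (-x,-y) lower right in top, (-x,+y) lower left, (+x,+y) upper left, (+x,-y) upper right
obs={"cross":(.062,.062,{"top":[(367,263),(253,261),(258,147),(370,149)],"scene":[(374,357),(466,375),(432,439),(343,405)]}),
"pan":(.059,.059,{"top":[(559,134),(450,136),(446,25),(556,23)],"scene":None}),
"tray":(.07,.075,{"top":[(750,286),(626,265),(643,146),(768,170)],"scene":[(122,318),(192,344),(127,385),(56,352)]})}
out={}
for n,(a,b,o) in obs.items():
    o={c:px(c,v) for c,v in o.items() if v is not None}
    for cams in [list(o)]+([["top"]] if len(o)>1 else []):
        z0=.018 if n=="tray" else .06; free=len(cams)>1
        f=lambda p:np.concatenate([(proj(c,quad(a,b,[*p[:3],p[3] if free else z0]))-o[c]).ravel() for c in cams])
        r=least_squares(f,[.5,0,0,z0],loss="soft_l1");print(n,cams,r.x,np.sqrt(np.mean(f(r.x)**2)))
        if free or n=="pan":out[n]=(a,b,[*r.x[:3],z0])
ob={"top":np.array([22,160,17,152.]),"scene":np.array([514,671,458,553.])}
def bx(c,p):
    h=proj(c,cyl(.075,0)+p);return [h[:,0].min(),h[:,0].max(),h[:,1].min(),h[:,1].max()]
def f(p):
    o=[]
    for c,v in ob.items():
        q=px(c,[[v[0],v[2]],[v[1],v[3]]]);o+=list(np.array(bx(c,p))-q.T.ravel())
    return np.array(o)
r=least_squares(f,[.58,.34,.06]);print("disc",r.x,f(r.x))
def line(c,P,col):
    cv2.polylines(big[c],[np.round(((proj(c,P)+.5)*3-.5)*16).astype(int)],True,col,1,cv2.LINE_AA,4)
big={c:cv2.resize(im,None,fx=3,fy=3,interpolation=cv2.INTER_CUBIC) for c,im in ims.items()}
for c in big:
    for n,v in out.items(): line(c,quad(*v),(0,255,0))
    line(c,cyl(.075,0)+[*r.x[:2],.06],(0,255,0));line(c,cyl(.035,0)+[*r.x[:2],.06],(0,0,255))
T=big["top"];S=big["scene"]
a=np.hstack([T[400:590,255:475],T[560:750,560:780],T[400:640,800:1000][:190],]);
b=np.hstack([S[500:790,560:1000],np.zeros((290,200,3),np.uint8)]);b[:,440:640]=S[620:910,1080:1280]
a=cv2.hconcat([T[390:640,255:485],T[560:810,560:750],T[390:640,800:1020]]);
b=cv2.hconcat([S[500:790,560:800],S[500:790,820:1020],S[620:910,1030:1290]])
w=800;pad=lambda i:cv2.copyMakeBorder(i,0,0,0,w-i.shape[1],0)
cv2.imwrite("pics/ov.png",np.vstack([pad(a),pad(b)]))
E
```

```text
cross ['top', 'scene'] [0.4541 0.1021 0.0039 0.0545] 1.419230735717062
cross ['top'] [0.4545 0.1012 0.0071 0.06  ] 0.3250746829781883
pan ['top'] [ 0.5981 -0.1029  0.0545  0.06  ] 0.785297940121869
tray ['top', 'scene'] [ 0.4514 -0.3356 -0.1503  0.0128] 0.8328652228272081
tray ['top'] [ 0.4526 -0.335  -0.1449  0.018 ] 0.8048057973170413
disc [0.5774 0.3476 0.0564] [-1.0704 -0.4741 -0.2791  0.6829 -0.4264 -1.0421 -0.1481  0.4748]
```

View pics/ov.png

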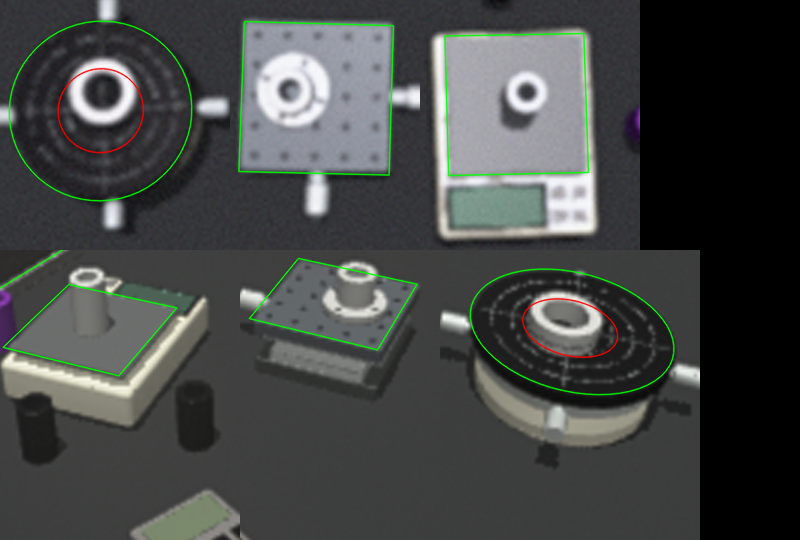

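Overlays agree with the picture (heights about 0.055–0.060). I'm using these station centres: disc (0.579, 0.345), stage (0.4545, 0.1015), pan (0.598, -0.103), tray (0.452, -0.335). First move: park the pin in the tray.

```bash
cat > act.py <<'E'
from vis import *
from scipy.spatial.transform import Rotation as Ro
ST={"rotary":(.579,.345,.06),"cross":(.4545,.1015,.06),"balance":(.598,-.103,.06),"tray":(.452,-.335,.01)}
GH={"bearing_ring":.0025,"flanged_bush":.0125,"hollow_pin":.018}   # TCP above the underside
UP=.12
def rv(xy):  # tool down, fingers closing along the radius
    a=(np.arctan2(xy[1],xy[0])+np.pi/2)/2;return np.pi*np.array([np.cos(a),np.sin(a),0])
def say(s):
    o=monitor.get_obs();print(s,"t",round(o["clock"],1),"tcp",o["eef_pos"],"gap",round(o["finger_gap"],4),"grip",round(o["grip_force"],1),"F",o["wrist_force"].round(1) if hasattr(o["wrist_force"],"round") else o["wrist_force"])
def pick(t,xyz):
    x,y,z=xyz;g=z+GH[t]
    env.move_ptp([x,y,z+UP+.03],rv(xyz));
    hit=env.movel([x,y,g],rate=.12,guard=8);say(f"down hit={hit}")
    if hit: raise SystemExit("blocked")
    hand.move_gripper(0.0);say("closed")
    env.movel([x,y,z+UP+.03],rate=.12);say("lifted")
def place(t,xyz):
    x,y,z=xyz;g=z+GH[t]
    env.move_ptp([x,y,z+UP+.03],rv(xyz));say("above")
    env.movel([x,y,g+.015],rate=.15)
    hit=env.movel([x,y,g+.0005],rate=.03,guard=5);say(f"set hit={hit}")
    hand.move_gripper(.085);env.dwell(.2)
    env.movel([x,y,z+UP+.03],rate=.15);say("up")
E
python3 - <<'E'
from act import *
for n,p in list(ST.items()): print(n,[kinematics.solve_ik([p[0],p[1],p[2]+h],rv(p)) for h in(.003,.15)])
pick("hollow_pin",(.602,-.1035,.06))
cv2.imwrite("pics/lift.png",cv2.resize(eyes.snapshot("scene")[90:250,130:330],None,fx=3,fy=3))
E
```

```text
rotary [array([ 0.0319,  0.6953, -0.9162,  1.5413,  0.578 ,  1.1948, -0.4516]), array([ 0.1713,  0.7063, -1.2428,  1.3831,  0.6633,  1.5073, -0.4911])]
cross [array([ 0.5742,  0.252 , -0.965 ,  2.0507,  0.2528,  0.9606, -0.303 ]), array([ 0.6935,  0.0219, -1.    ,  1.8838,  0.0195,  1.246 , -0.0928])]
balance [array([ 0.5255,  0.4431, -0.5328,  1.7327,  0.256 ,  1.0355, -0.2673]), array([ 0.5502,  0.3093, -0.5569,  1.5804,  0.1678,  1.3   , -0.2011])]
tray [array([ 0.7873,  0.3902, -0.2696,  1.8858,  0.1316,  0.8826, -0.1846]), array([ 0.7871,  0.2216, -0.2608,  1.7617,  0.0617,  1.1663, -0.1297])]
down hit=False t 5.9 tcp [ 0.6026 -0.1035  0.0788] gap 0.0854 grip 0.0 F [-0.7 -0.  -1.1]
closed t 6.5 tcp [ 0.6023 -0.1035  0.0784] gap 0.028 grip 59.5 F [ 0.  -0.2  3.8]
lifted t 7.7 tcp [ 0.6015 -0.1035  0.209 ] gap 0.0281 grip 59.2 F [-0.6 -0.4 -1.8]
```

View pics/lift.png

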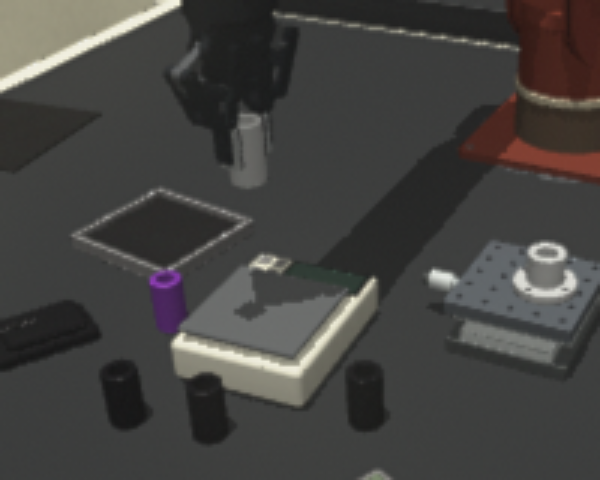

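The pin is held upright between the fingers, about (248,150) in the crop, and the balance pan is empty. The gap reads 28 mm against 32 mm, so I'll check the part's offset after placing it.

```bash
cat >> act.py <<'E'
def where(t,guess):  # look for part t whose underside should be at guess
    ms={}
    for c in K:
        eyes.snapshot(c);q=proj(c,np.array(guess)+[0,0,.02])[0]
        for j in range(2):
            d=mask(c,t,q)
            if d: ms[c]=d["pixels"];break
    if not ms: print(t,"not seen");return None
    if len(ms)==2: p,r=fit(t,ms);print(t,list(ms),p,"off",(p-guess).round(4),r);return p
    p,r=fit(t,ms,guess[2]);print(t,list(ms),p,"off",(p-np.array(guess)[:2]).round(4),r);return np.r_[p,guess[2]]
E
python3 - <<'E'
from act import *
place("hollow_pin",ST["tray"])
env.move_ptp([.52,-.02,.25],rv((.52,-.02)))
where("hollow_pin",ST["tray"]);where("flanged_bush",(.462,.12,.06));where("bearing_ring",(.5915,.3415,.06))
say("")
cv2.imwrite("pics/tray.png",cv2.resize(eyes.snapshot("top")[100:290,80:430],None,fx=2,fy=2))
E
```

```text
above t 8.8 tcp [ 0.4537 -0.3333  0.1604] gap 0.028 grip 59.2 F [ 0.  -0.3 -2.5]
set hit=True t 10.3 tcp [ 0.4517 -0.3349  0.0283] gap 0.0281 grip 60.0 F [-0.7  0.3  4.7]
up t 12.1 tcp [ 0.4515 -0.3347  0.159 ] gap 0.0849 grip 0.0 F [ 0.5  0.3 -0.2]
hollow_pin ['scene', 'top'] [ 0.453  -0.3325  0.013 ] off [0.001  0.0025 0.003 ] [-0.9 -0.4 -0.1 -1.2  0.3 -0.5 -0.7  0.1 -0.5 -0.4  0.1  0.5]
flanged_bush ['scene', 'top'] [0.4629 0.1213 0.0617] off [0.0009 0.0013 0.0017] [-1.4 -0.1 -1.2  0.5 -0.4 -0.  -0.  -0.1 -0.9 -0.1 -0.5  0.9]
bearing_ring ['scene', 'top'] [0.5913 0.3414 0.0601] off [-0.0002 -0.0001  0.0001] [-1.1  0.3 -0.  -0.5 -0.4  0.7 -1.1  0.6 -0.5 -1.1 -0.3  0.8]
 t 14.0 tcp [ 0.52 -0.02  0.25] gap 0.0851 grip 0.0 F [ 0.4 -0.4  0.2]
```

View pics/tray.png

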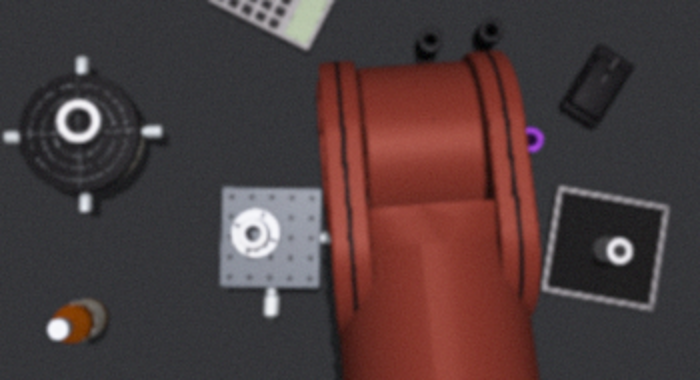

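The pin stands upright in the tray (crop 620,250) within 3 mm of where I aimed it. Next, the bush goes to the balance.

```bash
python3 - <<'E'
from act import *
pick("flanged_bush",(.4625,.1205,.06))
o=monitor.get_obs()
if o["finger_gap"]<.025: raise SystemExit("lost?")
place("flanged_bush",ST["balance"])
env.move_ptp([.46,.10,.25],rv((.46,.10)))
where("flanged_bush",ST["balance"]);where("bearing_ring",(.5915,.3415,.06))
cv2.imwrite("pics/bush.png",cv2.resize(eyes.snapshot("scene")[130:280,120:440],None,fx=2,fy=2))
E
```

```text
down hit=False t 16.0 tcp [0.463  0.1206 0.0732] gap 0.085 grip 0.0 F [-0.3  0.4  0.2]
closed t 16.5 tcp [0.4628 0.1205 0.0731] gap 0.0342 grip 59.4 F [-1.4 -1.8  6.9]
lifted t 17.8 tcp [0.462  0.1204 0.2092] gap 0.0343 grip 60.0 F [-0.4 -0.4 -4.5]
above t 18.8 tcp [ 0.5979 -0.1014  0.2099] gap 0.0343 grip 60.0 F [ 0.5  0.6 -3.3]
set hit=True t 20.3 tcp [ 0.5978 -0.1031  0.0731] gap 0.034 grip 60.8 F [-1.3 -0.   6.2]
up t 22.1 tcp [ 0.5974 -0.103   0.2089] gap 0.0848 grip 0.0 F [ 0.3 -0.3 -0.1]
flanged_bush ['scene', 'top'] [ 0.5976 -0.101   0.0601] off [-0.0004  0.002   0.0001] [-1.3  0.1 -1.2 -0.2 -0.3  0.5 -0.3  0.7 -0.7  0.6 -0.5  0.7]
bearing_ring ['scene', 'top'] [0.5917 0.3404 0.0608] off [ 0.0002 -0.0011  0.0008] [-2.5  0.1 -1.4 -0.9  0.3  0.4 -2.1  0.2 -2.1 -0.8  0.5 -0.4]
```

View pics/bush.png

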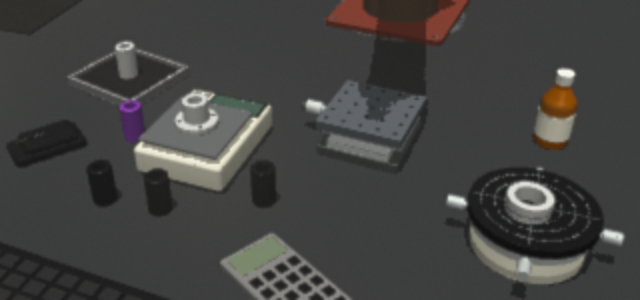

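The bush is centred on the balance pan (crop 195,110) and the stage is free. Next, the ring goes to the stage.

```bash
python3 - <<'E'
from act import *
pick("bearing_ring",(.5915,.3412,.06))
o=monitor.get_obs()
if o["finger_gap"]<.04: raise SystemExit("lost?")
place("bearing_ring",ST["cross"])
env.move_ptp([.55,-.15,.25],rv((.55,-.15)))
where("bearing_ring",ST["cross"]);where("hollow_pin",(.4525,-.333,.01))
cv2.imwrite("pics/ring.png",cv2.resize(eyes.snapshot("scene")[130:280,120:440],None,fx=2,fy=2))
E
```

```text
down hit=False t 26.0 tcp [0.5919 0.3416 0.0634] gap 0.0852 grip 0.0 F [-0.3  0.4  0.4]
closed t 26.4 tcp [0.5919 0.3415 0.0634] gap 0.0492 grip 63.4 F [ 0.1 -0.5  5.8]
lifted t 27.8 tcp [0.5913 0.3409 0.209 ] gap 0.0491 grip 62.5 F [-0.1 -0.5 -1.6]
above t 28.9 tcp [0.455  0.1026 0.2104] gap 0.0488 grip 62.5 F [-0.3  0.4 -1.8]
set hit=True t 30.4 tcp [0.4544 0.1013 0.0632] gap 0.049 grip 63.5 F [-1.2 -0.8  7.6]
up t 32.2 tcp [0.454  0.1013 0.2092] gap 0.0849 grip 0.0 F [ 0.6  0.3 -0.5]
bearing_ring ['scene', 'top'] [0.453  0.1006 0.0621] off [-0.0015 -0.0009  0.0021] [-1.1 -0.  -0.4 -0.6 -0.5  0.6 -0.8  0.6 -0.5 -0.5  0.4 -0.1]
hollow_pin ['scene'] [ 0.4505 -0.3322] off [-0.002   0.0008] [ 0.5  0.3 -0.4  0.4 -0.1  1. ]
```

View pics/ring.png

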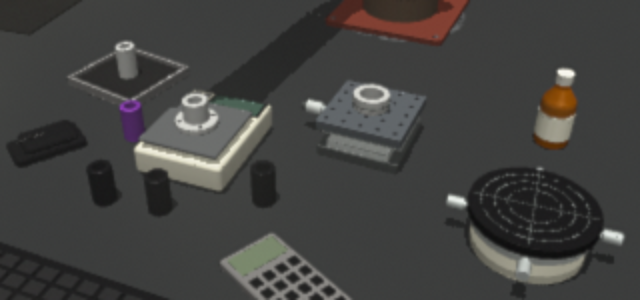

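The ring stands on the stage (crop 372,97). The disc is now empty and its engraved cross shows at about (537,204), so I'll check the rotary centre against that.

```bash
python3 - <<'E'
from act import *
im={c:eyes.snapshot(c) for c in K}
print(onplane("scene",(388.2,231.8),.06))
o=[]
for c in K:
    u,v=proj(c,ST["rotary"])[0];x0,y0=int(u)-40,int(v)-40;print(c,u,v)
    s=cv2.resize(im[c][y0:y0+80,x0:x0+80],None,fx=5,fy=5,interpolation=cv2.INTER_CUBIC)
    s=cv2.convertScaleAbs(s,alpha=2);cv2.drawMarker(s,(int((u-x0+.5)*5),int((v-y0+.5)*5)),(0,0,255),0,14,1)
    cv2.polylines(s,[((proj(c,cyl(.075,0)+ST["rotary"])-[x0,y0]+.5)*5).astype(int)],True,(0,255,0),1);o.append(s)
cv2.imwrite("pics/rot.png",np.hstack(o))
E
```

```text
[0.5752 0.3521 0.06  ]
scene 384.7698251976652 231.9220020612048
top 119.19122013297033 165.77962359302478
```

View pics/rot.png

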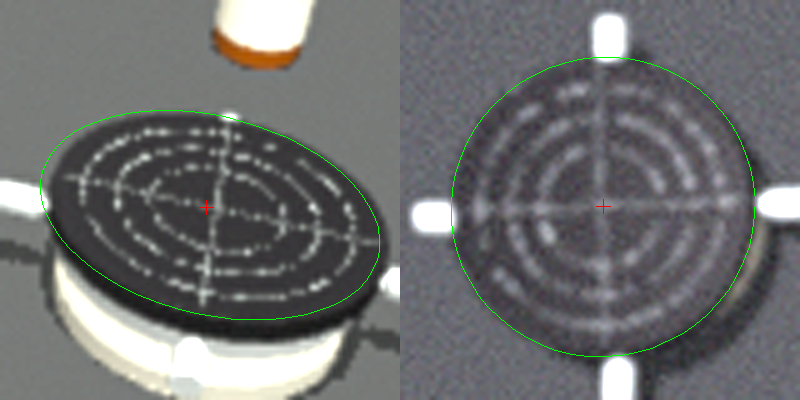

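In the top view the engraved cross agrees to about 0.5 px. The scene view is 2 px off, with the same bias as the part fits. I'll use (0.577, 0.347) and move the pin.

```bash
sed -i 's/(.579,.345,.06)/(.577,.347,.06)/' act.py; python3 - <<'E'
from act import *
pick("hollow_pin",(.452,-.334,.01))
o=monitor.get_obs()
if o["finger_gap"]<.02: raise SystemExit("lost?")
env.movel([.452,-.334,.22],rate=.15)
place("hollow_pin",ST["rotary"])
env.move_ptp([.45,-.30,.28],rv((.45,-.30)))
where("hollow_pin",ST["rotary"]);where("bearing_ring",ST["cross"]);where("flanged_bush",ST["balance"])
say("")
im={c:eyes.snapshot(c) for c in K}
a=cv2.resize(im["scene"][130:280,120:440],None,fx=1.8,fy=1.8,interpolation=3);b=cv2.resize(im["top"][80:280,80:400],None,fx=1.6,fy=1.6,interpolation=3)
b=cv2.copyMakeBorder(b,0,0,0,a.shape[1]-b.shape[1],0);cv2.imwrite("pics/end.png",np.vstack([a,b]))
E
```

```text
down hit=False t 36.0 tcp [ 0.4525 -0.3343  0.0288] gap 0.0851 grip 0.0 F [-0.6 -0.  -0.2]
closed t 36.5 tcp [ 0.4522 -0.3342  0.0284] gap 0.028 grip 59.4 F [-0.6  0.8  4.1]
lifted t 37.8 tcp [ 0.4515 -0.3337  0.1591] gap 0.0282 grip 59.2 F [-1.1 -0.2 -3. ]
above t 40.8 tcp [0.5779 0.3456 0.2099] gap 0.028 grip 59.2 F [ 0.5  0.3 -3.2]
set hit=True t 42.2 tcp [0.5769 0.3468 0.0785] gap 0.0283 grip 59.9 F [-0.4 -1.   5.4]
up t 44.1 tcp [0.5768 0.3466 0.2089] gap 0.085 grip 0.0 F [ 0.6 -0.2 -0.4]
hollow_pin ['scene', 'top'] [0.5761 0.3478 0.0599] off [-0.0009  0.0008 -0.0001] [-0.7  0.5 -1.5  0.8 -0.4  0.6 -1.6 -0.1 -1.6  0.   0.1 -0.2]
bearing_ring ['scene', 'top'] [0.4545 0.101  0.0606] off [-0.     -0.0005  0.0006] [-1.3  0.3 -0.5 -0.6  0.2  0.4 -1.   0.2 -0.6 -0.6  0.8 -0.8]
flanged_bush ['scene', 'top'] [ 0.5975 -0.1013  0.0605] off [-0.0005  0.0017  0.0005] [-0.8 -0.1 -0.3 -0.2  0.6 -0.6 -0.4  0.1 -0.6 -0.3 -0.5  0.7]
 t 47.0 tcp [ 0.45 -0.3   0.28] gap 0.085 grip 0.0 F [0.  0.6 0. ]
```

View pics/end.png

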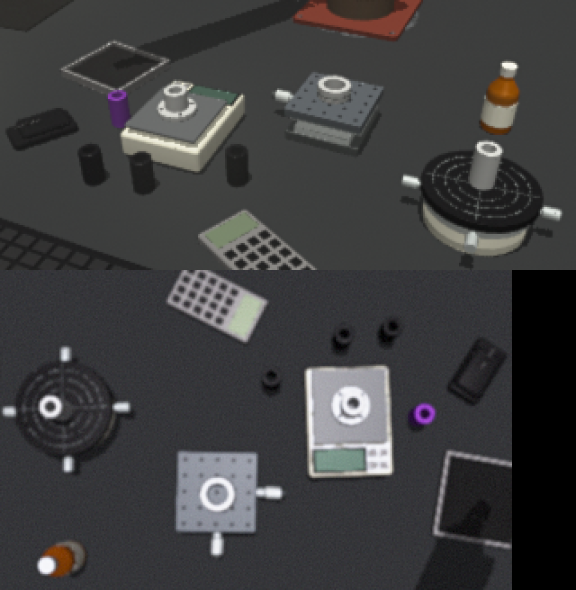

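All three parts stand centred and upright on their new stations, the tray is empty and the bystanders have not moved. Handing in.

```bash
python3 -c "
from plant import env
print(env.sign_off())"
```

```text
the job is handed in; nothing more can be done
None
```

I handed the job in at about 47 s of robot time: the ring is on the cross stage, the bush on the balance and the pin on the rotary table, each measured within about 2 mm of the station centre I worked out from the images. The tray is empty and the bottle, mouse and calculator look unmoved; the hand-in returned no verdict.

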